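# Restock the spice carousel and present the salt

### The arm

A 6-joint arm with a two-finger parallel gripper is mounted at the origin on a cart in front of the work surface, level with it; the furniture and walls round the work are solid. World frame = base frame: x ahead of the robot, y to its left, z up, the work surface at z = 0. Lengths are in m, angles in degrees, forces in N, time in s.
With the tool pointing down it reaches from about 0.4 to 0.825 m from the base axis. Payload 7 kg.
Tool frame: the origin (TCP) lies midway between the tips of the shut fingers; the grasp point (between the pads) lies 19 mm behind it (hold_point_z is the distance from the TCP to the grasp point, in m); z points along the fingers, y is the line along which they close (so a half turn about z gives the same grasp; the last joint's range is limited). The gripper opens to 88 mm and grips with 3 to 60 N. Pads are 19 mm wide; open, the fingers measure 130 mm over their backs; the gripper's body (78 mm by 193 mm) begins 47 mm behind the grasp point.
Start: joints at [83.658, 20.546, 0.682, 0, -70.136, -16.507], TCP at [0.262, 0.622, 0.201] pointing down, gripper open.
Joint ranges: [-176.03, 176.03], [-82.01, 121.73], [-58.28, 71.71], [-173.87, 95.51], [-174.79, -0.11], [-173.66, 173.66]. Speed limits (degrees/s): [136.94, 136.94, 172.46, 180, 180, 180].

### API

Orientations are given as [roll, pitch, yaw] about the fixed x, y, z axes, in that order (R = Rz(yaw) Ry(pitch) Rx(roll)).
In Python, from plant import get_state, capture, close_job, hold_point_z gives the robot as it stands.
- The arm moves only by the shell command python3 -m inch 'ROWS' [FORCE]. ROWS is text: rows parted by semicolons, each of 5 numbers parted by spaces: the shift along the tool's x, y, z normalised to -1 to 1, where 1 is 0.15 m, then the turn about the tool's z normalised to -1 to 1, where 1 is 360 degrees, then the opening, from 0 (shut) to 1 (fully open). In form: tx ty tz spin grip; .... A call has exactly 8 rows; each row shifts and turns the commanded pose from where the row before left it, along the tool's axes as they then stand; what a row does not reach is not made up. A row lasts 1/8 s, in which the tool goes at most 62.5 mm and 10.7 degrees, less where a joint would pass 70% of its speed; a pose out of reach is approached as far as the arm can. A call with a number of a shift or a turn outside -1 to 1 is refused whole. A call with a gripper value outside its range is refused whole. The fingers move at their own pace and stop on an object; FORCE is the grip in N (left out, the last holds). Time passes only in rows, so rows that do not move let the fingers close, or fill a call up. It gives the time, the measured TCP pose, the force, the opening and the grip force at its end, in the units of the state.
- get_state(): the state, without advancing time (a new reading comes with each control period).
- capture(name): name is "scene" or "top"; returns a dict with "color" (480x640x3 uint8, blue, green, red), "mtx" (3x3 intrinsics, pixels), "R" (3x3) and "t" (3): a world point X has camera coordinates R X + t. Camera axes: x right, y down, z forward; pixel columns grow to the right and rows downward; lengths in m; the calibration is good to about 2 mm. A picture is of the moment at which its call begins. There is no depth.
- close_job(): hands the job in; it is judged then, once.
The state is a dict: "time_s": time; "joints": joint angles; "qd": joint speeds; "joint_torque": joint torques, N m; "tcp_pos": TCP position; "eef_rot": TCP orientation; "contact_force": force on the tool from outside, world axes, zero at the start; "moment": the same for the moment, N m; "gripper_width": finger opening in m; "gripper_force": force on a finger pad.
Only numpy, scipy, OpenCV 4.12 (cv2) and the standard library are available. Lean on these libraries where they do the work, as an engineer would, in place of code of your own. Each camera call takes 0.05 s, during which the arm holds its last target. There are 200 camera calls.

### The job

Stand the salt shaker upright in the one empty place of the spice carousel and let go of it. Then turn the carousel until the shaker is at the front, in line with the pointer tongue of the carousel's foot, and finish while gripping the round knob on top of the carousel, holding it still there: do not let go of the knob at the end. Leave the other things on the worktop where they are.

Things in the scene. Friction and masses are not known exactly. Their poses are not given: they have to be found in the camera images.
- shaker: loose salt shaker: clear waisted body with a grey domed perforated top, 44 mm in diameter at its foot, 90 mm tall, about 0.1 kg; it stands upright on the worktop to the right of the carousel. Origin: centre of its underside, z up along its axis. The body below 74 mm height is about 35 to 44 mm wide, the top 34 mm.
- carousel: fixed foot of the spice carousel: steel disc of radius 105 mm under the turning disc, with a wooden tongue 34 mm wide that sticks out from beneath the turning disc and ends in a small upright steel pin 142 mm from the axis: the pointer that marks the front. Origin on the vertical turning axis at the worktop (z = 0); the tongue points along its own -x axis, roughly to the robot
- front (a point): point on the foot's side (it does not turn), 95 mm from the axis straight above the pointer tongue, at the height of the turning disc's top face (34 mm over the worktop): where the floor centre of the shaker's place must come
- place (a point): centre of the floor of the empty place on the turning disc, 34 mm above the worktop, 95 mm from the axis; it turns with the disc. The place is a round collar of 50 mm inner and 56 mm outer diameter, 30 mm high above the floor. The four other places, 72 degrees apart on the same circle, hold tall spice jars (44 mm wide, tops up to 140 mm above the worktop) that are fast in their collars
- turntable (a joint): turning angle of the carousel's disc (260 mm in diameter, with a thin central post and the knob on top), in rad, counter-clockwise from above positive; the empty place is at the front at 0, and so at any whole turn (6.283). It turns freely for two turns either way and stays where it is left; friction about 0.06 N m
- knob: round wooden knob on the top of the carousel's post, on the turning axis, 44 mm in diameter; it turns the disc and everything on it. Origin 168 mm above the worktop on the axis; the wide part that is gripped runs from 12 to 40 mm above the origin (180 to 208 mm above the worktop), top at 213 mm. Its z axis points up
- slow_cooker: fixed obstacle between shaker and carousel: black slow cooker, about 0.2 m tall with its lid, radius 160 mm, handles at its sides; origin under its centre. Above and behind it hangs a wall cabinet (x over 0.54 with its door handle, y under 0.12, from 0.49 m up): swing the arm round near the robot, in front of both
- lemon: bystander: lemon, 83 x 58 x 58 mm, lying on the worktop
- onion: bystander: onion, 64 x 67 x 71 mm
- mug: bystander: white mug, 82 x 117 x 90 mm
- jam_jar: bystander: jam jar, 65 x 69 x 86 mm
- tin_opener: bystander: tin opener lying flat, 174 x 41 x 20 mm
- wooden_spoon: bystander: wooden spoon lying flat near the worktop's front edge, 310 x 47 x 14 mm
Things that resemble listed ones, but are neither listed nor needed, are in the scene too. Leave any green or orange look-alike of the shaker alone.

How it is judged:
By the outcome, as a careful person would: the job done as asked, in the order asked, and still so for the second after the job is handed in, while the arm keeps its last pose, push and grip.
It also fails if it takes over 72 s, if anything falls off the work surface, if the arm or the gripper's body presses on something with over 40 N, if the wrist force passes 120 N, or if a joint passes its speed limit or range.

## Working session

There is one attempt and no reset: what is moved stays moved. The work goes in short steps, Python scripts to look and compute and a shell command to move; the robot and the scene stay as the last step left them, time stands still between calls to the robot, and variables do not carry over. Pictures are saved under pics/ and viewed, at most 10 in all, crops included, and the job is handed in when it is done.

```bash
mkdir -p pics; ls
python3 - <<'E'
from plant import *
import cv2
print(get_state(), hold_point_z)
for n in("scene","top"):
    c=capture(n); cv2.imwrite(f"pics/{n}0.png",c["color"]); print(n,c["mtx"],c["R"],c["t"])
E
```

```text
pics
{'time_s': 0.0, 'joints': array([ 8.36591590e+01,  2.05903285e+01,  6.34741234e-01, -1.85653873e-02,
       -7.01354777e+01, -1.65082279e+01]), 'qd': array([ 0.02515896, -0.00806207,  0.01453112, -0.05739353, -0.02774958,
       -0.05063494]), 'joint_torque': array([ 7.34117912e-04, -5.82710373e+01,  2.93064415e+01,  6.99800581e+00,
        6.95346709e-03, -1.59070282e-04]), 'tcp_pos': array([0.26192497, 0.62154918, 0.20014745]), 'eef_rot': array([ 1.79907729e+02, -9.14530204e-03, -2.28553839e+01]), 'contact_force': array([ 0.14631427, -0.08206763,  0.45609957]), 'moment': array([ 0.05761455, -0.0147048 , -0.00605123]), 'gripper_force': 0.0, 'gripper_width': 0.08776379866276227} 0.0188
scene [[566.12761114   0.         325.9213819 ]
 [  0.         566.12761114 237.93644775]
 [  0.           0.           1.        ]] [[ 0.70418756 -0.71001048  0.00223592]
 [-0.47263686 -0.47110604 -0.74476405]
 [ 0.52984364  0.5233968  -0.66732414]] [-0.49697102  0.22912835  1.61143169]
top [[522.49519423   0.         325.99684878]
 [  0.         522.49519423 248.82280659]
 [  0.           0.           1.        ]] [[-0.36842169 -0.92961559 -0.00896211]
 [-0.88026707  0.35193207 -0.31823529]
 [ 0.29899054 -0.10935573 -0.9479694 ]] [-0.01491412  0.56664779  1.52069821]
```

View pics/scene0.png

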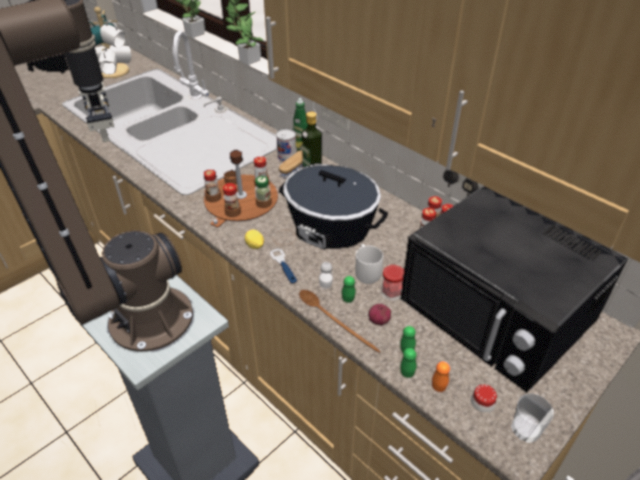

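View pics/top0.png

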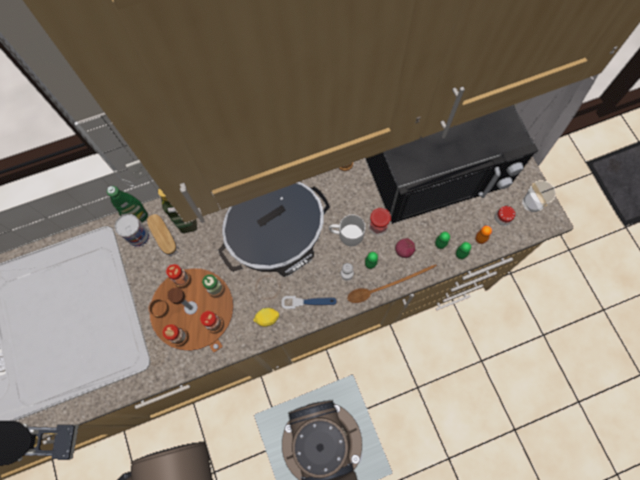

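Scene view: shaker candidates are the clear one with a grey top at (326,274), the green ones at (348,290), (408,340) and (409,362), and the orange one at (441,376). The clear one fits the description. The top view shows it at (347,270). The empty collar is at top (158,309), the knob at top (176,296) and the tongue pin at top (215,346). I'll confirm these in one enlarged composite.

Run:
```python
import cv2,numpy as np
s=cv2.imread("pics/scene0.png");t=cv2.imread("pics/top0.png")
def c(i,x,y,w,h,W,H): return cv2.resize(i[y:y+h,x:x+w],(W,H),interpolation=cv2.INTER_CUBIC)
a=np.hstack([c(t,145,255,100,100,400,400),c(s,195,145,100,100,400,400)])
b=np.hstack([c(t,322,245,50,25*2,200,200),c(s,300,250,50,50,200,200),c(s,195,205,50,50,200,200),c(t,195,325,50,50,200,200)])
cv2.imwrite("pics/comp.png",np.vstack([a,b]))
```

```text
(no output)
```

View pics/comp.png

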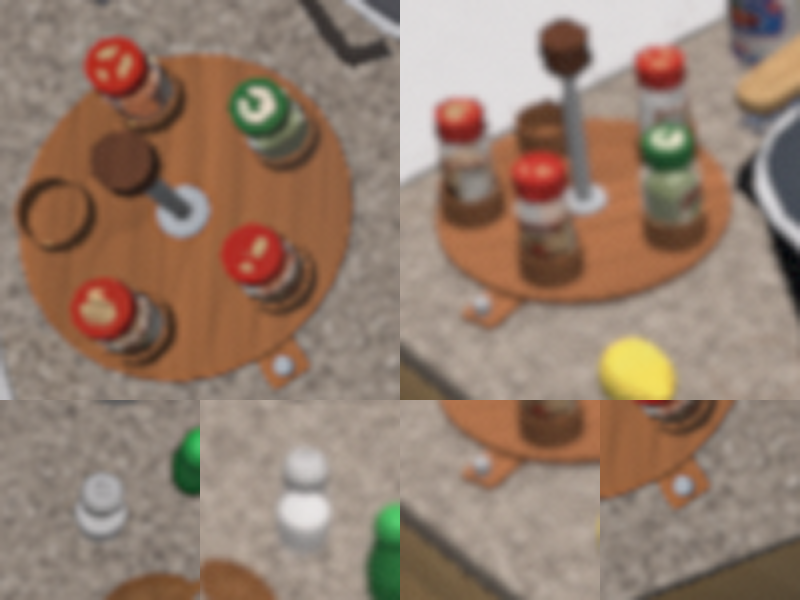

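The composite confirms it: the clear, grey-topped shaker is alone at top (347,267) and scene (326,266). The knob is at top (176,295) and scene (236,156). The empty collar's rim is at top (159,308). The pin is at top (215.5,346) and scene (215,220.5).

```bash
cat > h.py <<'E'
import numpy as np
from plant import *
C={n:capture(n) for n in("scene","top")}
def ray(n,p):
    c=C[n]; R=c["R"]; return -R.T@c["t"], R.T@np.linalg.inv(c["mtx"])@[p[0],p[1],1]
def plane(n,p,z):
    o,d=ray(n,p); return o+d*(z-o[2])/d[2]
def tri(ps,pt):
    A=[];b=[]
    for n,p in(("scene",ps),("top",pt)):
        o,d=ray(n,p); d=d/np.linalg.norm(d); P=np.eye(3)-np.outer(d,d); A.append(P); b.append(P@o)
    return np.linalg.lstsq(np.vstack(A),np.hstack(b),rcond=None)[0]
def proj(n,X):
    c=C[n]; v=c["mtx"]@(c["R"]@np.array(X)+c["t"]); return v[:2]/v[2]
E
python3 - <<'E'
from h import *
import cv2
np.set_printoptions(precision=4,suppress=True)
t=C["top"]["color"]; s=C["scene"]["color"]
print("knob tri",tri((236.1,156.6),(175.9,295.4)),"planes z.196",plane("scene",(236.1,156.6),.196),plane("top",(175.9,295.4),.2))
print("shaker top tri",tri((326.1,266.1),(347.6,266.9)),plane("scene",(326.1,266.1),.082),plane("top",(347.6,266.9),.084))
print("pin",tri((215.2,220.5),(215.5,345.9)))
print("collar",plane("top",(158.9,308.0),.064))
# disc rim
h=cv2.cvtColor(t,cv2.COLOR_BGR2HSV); m=cv2.inRange(h,(5,110,60),(16,255,220))[255:360,140:245]
m=cv2.morphologyEx(m,cv2.MORPH_OPEN,np.ones((9,9)))
c=max(cv2.findContours(m,0,2)[0],key=cv2.contourArea); hull=cv2.convexHull(c)[:,0]+[140,255]
P=np.array([plane("top",p,.034)[:2] for p in hull]); 
from scipy.optimize import least_squares
r=least_squares(lambda v:np.hypot(*(P-v[:2]).T)-v[2],[.5,.3,.13],loss="soft_l1",f_scale=.003).x; print("disc",r,len(P))
# shaker blob
for n,I,(x,y) in(("scene",s,(326,275)),("top",t,(347,268))):
    hh=cv2.cvtColor(I,cv2.COLOR_BGR2HSV)[y-25:y+25,x-20:x+20]
    mm=((hh[...,1]<22)&(hh[...,2]>110)).astype(np.uint8); k,l,st,ce=cv2.connectedComponentsWithStats(mm)
    i=1+st[1:,4].argmax(); print(n,st[i]+[x-20,y-25,0,0,0],ce[i]+[x-20,y-25])
for z in(0,.09): print("z",z,end=" ")
E
```

```text
knob tri [0.5156 0.23   0.1967] planes z.196 [0.5156 0.231  0.196 ] [0.5151 0.2291 0.2   ]
shaker top tri [ 0.443  -0.2635  0.0838] [ 0.4423 -0.2617  0.082 ] [ 0.4447 -0.2644  0.084 ]
pin [0.3772 0.1961 0.0231]
collar [0.5421 0.3147 0.064 ]
disc [0.5141 0.2293 0.128 ] 20
scene [319 262  14  26 291] [325.5979 274.8832]
top [340 263  14  18 189] [346.7937 271.3757]
z 0 z 0.09
```

```bash
python3 - <<'E'
from h import *
np.set_printoptions(precision=4,suppress=True)
S=[(460,118),(540,175),(660,65),(668,145)];T=[(103,308),(255,255),(117,66),(260,108)]
for s,t in zip(S,T):
    p=tri((195+(s[0]-400)/4,145+s[1]/4),(145+t[0]/4,255+t[1]/4)); d=p[:2]-[.515,.2295]; print("jar",p,np.hypot(*d),np.degrees(np.arctan2(d[1],d[0])))
for n,p,z in [("green",(372,260),.05),("mug",(351,231),.08),("opener",(335,301),.01),("openerhead",(287,301),.01),("spoon",(357,295),.01),("cooker",(273,222),.18),("cookhandle",(231,262),.15),("cookhandleR",(319,197),.15),("cookfront",(272,268),.15),("panel",(298,265),.08),("lemon",(266,317),.03)]:
    print(n,plane("top",p,z)[:2])
E
python3 -m inch '0 0 -0.1 0 1;0 0 -0.1 0.02 1;0 0 0 0.02 1;0 0 0 0.02 1;0 0 0 0 1;0 0 0 0 1;0 0 0 0 1;0 0 0 0 1' 20
python3 -c "
from plant import *;s=get_state();print(s['joints'],s['tcp_pos'],s['eef_rot'])"
```

```text
jar [0.4395 0.2858 0.1344] 0.09416145039282037 143.28038190612583
jar [0.4356 0.1727 0.1366] 0.09768056565307616 -144.41215848728564
jar [0.6085 0.2256 0.1356] 0.09354199555286451 -2.4034477152124296
jar [0.5407 0.137  0.1306] 0.09604341407444464 -74.49361124359372
green [ 0.4461 -0.3491]
mug [ 0.5507 -0.3197]
opener [ 0.3754 -0.1954]
openerhead [ 0.4314 -0.0549]
spoon [ 0.3676 -0.2672]
cooker [ 0.6297 -0.0983]
cookhandle [0.5688 0.0587]
cookhandleR [ 0.667  -0.2587]
cookfront [ 0.5065 -0.0476]
panel [ 0.508  -0.1253]
lemon [0.4033 0.0228]
time_s: 1.3
tcp_pos: [0.2621, 0.622, 0.2311]
eef_rot: [180.0, -0.0, -44.4]
contact_force: [-0.0, -0.6, -0.4]
gripper_width: 0.0874
gripper_force: 0.0
[ 8.36564056e+01  1.96591535e+01  3.28179059e+00 -6.13174960e-04
 -7.36259745e+01 -3.80617242e+01] [0.26212639 0.62200416 0.23107237] [ 1.79997010e+02 -1.59436298e-03 -4.44054915e+01]
```

```bash
python3 -m inch '0 0 -0.04 0.0225 1;0 0 -0.04 0.0225 1;0 0 -0.04 0.0225 1;0 0 -0.04 0.0225 1;0 0 -0.04 0.0225 1;0 0 -0.04 0.0225 1;0 0 -0.04 0.0225 1;0 0 0 0.0225 1'
python3 -m inch '0.266 -0.179 0 0 1;0.266 -0.179 0 0 1;0.266 -0.179 0 0 1;0.266 -0.179 0 0 1;0.266 -0.179 0 0 1;0.266 -0.179 0 0 1;0.266 -0.179 0 0 1;0.266 -0.179 0 0 1'
python3 -m inch '0.175 -0.131 0 0 0.75;0.175 -0.131 0 0 0.75;0.175 -0.131 0 0 0.75;0.175 -0.131 0 0 0.75;0.175 -0.131 0 0 0.75;0.175 -0.131 0 0 0.75;0.175 -0.131 0 0 0.75;0.175 -0.131 0 0 0.75'
python3 -m inch '0 0 0 0 0.75;0.2 -0.075 0 0 0.75;0.2 -0.075 0 0 0.75;0.2 -0.075 0 0 0.75;0.2 -0.075 0 0 0.75;0.2 -0.075 0 0 0.75;0.2 -0.075 0 0 0.75;0 0 0 0 0.75'
cat >> h.py <<'E'
def go(X):
    s=get_state(); a=np.radians(s['eef_rot'][2]); d=np.array(X)-s['tcp_pos']
    return np.round([(np.cos(a)*d[0]+np.sin(a)*d[1])/.15,(np.sin(a)*d[0]-np.cos(a)*d[1])/.15,-d[2]/.15],3)
E
python3 -c "
from h import *
s=get_state();print(s['joints'],s['tcp_pos'],s['eef_rot'],go([.443,-.2635,.12]))"
```

```text
time_s: 2.3
tcp_pos: [0.2622, 0.6222, 0.2737]
eef_rot: [180.0, 0.0, -109.5]
contact_force: [-0.4, -0.4, -0.8]
gripper_width: 0.0878
gripper_force: 0.0
time_s: 3.3
tcp_pos: [0.3598, 0.2483, 0.2734]
eef_rot: [-180.0, 0.0, -109.2]
contact_force: [0.5, -0.4, -0.8]
gripper_width: 0.0876
gripper_force: 0.0
time_s: 4.3
tcp_pos: [0.4391, -0.0013, 0.2733]
eef_rot: [-180.0, 0.0, -109.2]
contact_force: [1.3, 0.4, -0.7]
gripper_width: 0.0659
gripper_force: 0.0
time_s: 5.3
tcp_pos: [0.4431, -0.1933, 0.2729]
eef_rot: [180.0, -0.0, -109.3]
contact_force: [-1.7, 0.6, -0.2]
gripper_width: 0.0656
gripper_force: 0.0
[-4.40745420e-02 -3.20853244e-01 -1.58124167e+01 -1.25812709e-02
 -7.45156078e+01 -1.92249579e+01] [ 0.44317904 -0.19205557  0.27298306] [ 1.79989236e+02  9.08661110e-03 -1.09272393e+02] [ 0.45  -0.156  1.02 ]
```

```bash
python3 -m inch '0.15 -0.052 0 0 0.75;0.15 -0.052 0 0 0.75;0.15 -0.052 0 0 0.75;0 0 0.25 0 0.75;0 0 0.25 0 0.75;0 0 0.25 0 0.75;0 0 0.2 0 0.75;0 0 0 0 0.75'
python3 - <<'E'
from h import *
import cv2
s=get_state();print(s['tcp_pos'],go([.443,-.2635,.047]))
a=C["top"]["color"][220:300,300:400];b=C["scene"]["color"][220:300,280:380]
cv2.imwrite("pics/g1.png",np.hstack([cv2.resize(i,(400,320),interpolation=2) for i in(a,b)]))
E
```

```text
time_s: 6.4
tcp_pos: [0.4418, -0.2625, 0.1289]
eef_rot: [179.8, -0.0, -109.2]
contact_force: [-0.5, -0.2, 1.5]
gripper_width: 0.0655
gripper_force: 0.0
[ 0.4439609  -0.26343925  0.13167585] [0.002 0.006 0.565]
```

View pics/g1.png

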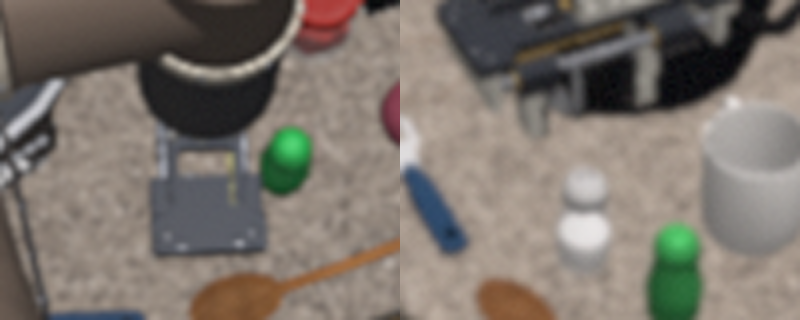

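Scene crop: the shaker at crop (585,215) sits directly under the open fingers at (535,110) and (648,80). I'm going down to it and closing the gripper.

```bash
python3 -m inch '0 0 0.15 0 0.75;0 0 0.15 0 0.75;0 0 0.15 0 0.75;0 0 0.1 0 0.75;0 0 0.04 0 0.75;0 0 0 0 0.75;0 0 0 0 0;0 0 0 0 0' 20
python3 -m inch '0 0 0 0 0;0 0 0 0 0;0 0 0 0 0;0 0 0 0 0;0 0 0 0 0;0 0 -0.03 0 0;0 0 -0.07 0 0;0 0 0 0 0' 20
```

```text
time_s: 7.5
tcp_pos: [0.4435, -0.264, 0.0427]
eef_rot: [-179.9, 0.0, -109.2]
contact_force: [-0.0, 0.4, -0.2]
gripper_width: 0.051
gripper_force: 0.0
time_s: 8.5
tcp_pos: [0.4439, -0.264, 0.0581]
eef_rot: [-179.9, 0.0, -109.2]
contact_force: [0.4, 0.2, -2.0]
gripper_width: 0.0324
gripper_force: 20.0
```

```bash
python3 -m inch '0 0 -0.12 0 0;0 0 -0.2 0 0;0 0 -0.25 0 0;0 0 -0.25 0 0;0 0 -0.25 0 0;0 0 -0.25 0 0;0 0 -0.2 0 0;0 0 -0.1 0 0'
python3 - <<'E'
from h import *
import cv2
s=get_state();print(s['tcp_pos'],s['gripper_width'],go([.43,0,.3]))
def d(p,q):
    a=np.radians(-109.2);x,y=q[0]-p[0],q[1]-p[1];return np.round([(np.cos(a)*x+np.sin(a)*y)/.15,(np.sin(a)*x-np.cos(a)*y)/.15],3)
print(d((.43,0),(.39,.25)),d((.39,.25),(.5456,.3188)))
t=C["top"]["color"]; x0,y0,k=140,275,8
I=cv2.resize(t[y0:y0+60,x0:x0+80],None,fx=k,fy=k,interpolation=2)
th=np.linspace(0,2*np.pi,60)
for P,col in(((.5456,.3188),(255,0,0)),((.5421,.3147),(0,255,0))):
  for r in(.025,.028):
    pts=[(proj("top",(P[0]+r*np.cos(a),P[1]+r*np.sin(a),.064))-[x0,y0]+.5)*k for a in th]
    cv2.polylines(I,[np.int32(pts)],True,col,1)
cv2.imwrite("pics/col.png",I)
E
```

```text
time_s: 9.5
tcp_pos: [0.4435, -0.2639, 0.3016]
eef_rot: [-179.9, 0.0, -109.2]
contact_force: [-0.1, -0.0, -2.2]
gripper_width: 0.0324
gripper_force: 20.0
[ 0.44359605 -0.26402022  0.30113045] 0.03245448170256359 [-1.632  0.666  0.008]
[-1.486  0.8  ] [-0.774 -0.829]
```

View pics/col.png

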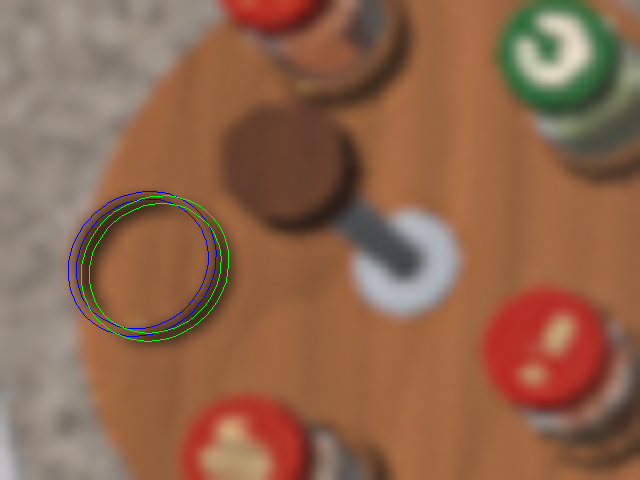

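```bash
python3 -m inch '-0.1 0.04 0 0 0;-0.2 0.082 0 0 0;-0.266 0.109 0 0 0;-0.266 0.109 0 0 0;-0.266 0.109 0 0 0;-0.266 0.109 0 0 0;-0.266 0.109 0 0 0;0 0 0 0 0'
python3 -m inch '-0.25 0.134 0 0 0;-0.25 0.134 0 0 0;-0.25 0.134 0 0 0;-0.25 0.134 0 0 0;-0.25 0.134 0 0 0;-0.236 0.13 0 0 0;0 0 0 0 0;0 0 0 0 0'
python3 - <<'E'
from h import *
import cv2
t=cv2.imread("pics/top0.png"); x0,y0,k=143,292,12
I=cv2.resize(t[y0:y0+34,x0:x0+32],None,fx=k,fy=k,interpolation=2)
I=cv2.normalize(I,None,0,255,cv2.NORM_MINMAX);J=I.copy()
th=np.linspace(0,2*np.pi,60)
P=(.544,.317)
for r,z,col in((.028,.064,(255,0,0)),(.025,.064,(0,255,0)),(.028,.034,(255,255,0))):
    pts=[(proj("top",(P[0]+r*np.cos(a),P[1]+r*np.sin(a),z))-[x0,y0]+.5)*k for a in th]
    cv2.polylines(J,[np.int32(pts)],True,col,1)
cv2.imwrite("pics/col2.png",np.hstack([I,J])); print(get_state()['tcp_pos'])
E
```

```text
time_s: 10.6
tcp_pos: [0.4281, 0.0026, 0.2987]
eef_rot: [179.9, -0.0, -109.0]
contact_force: [0.5, -0.3, -1.9]
gripper_width: 0.0323
gripper_force: 20.0
time_s: 11.6
tcp_pos: [0.389, 0.2493, 0.2991]
eef_rot: [180.0, -0.1, -109.2]
contact_force: [-0.1, -0.1, -2.0]
gripper_width: 0.0324
gripper_force: 20.0
[0.38933738 0.24898988 0.29968168]
```

View pics/col2.png

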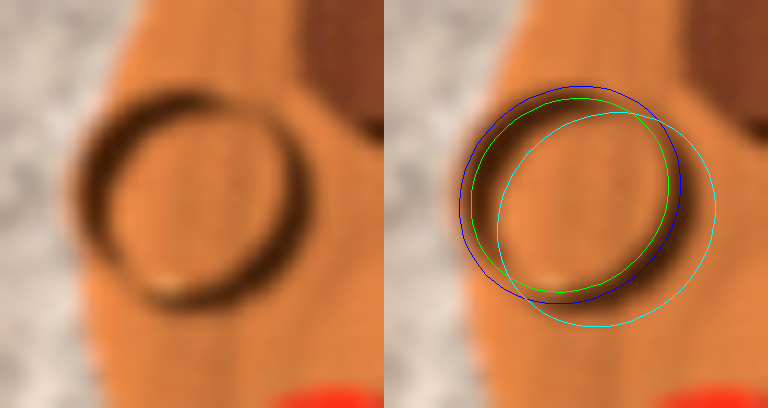

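In the raw crop the collar's shaded inner edge runs from about (78,195) on the left to (190,90) at the top. The dark outer wall is at right x≈288-312. The place is therefore shifted about (+2.7, +1) mm from the overlay, so I use (0.546, 0.3185). I'm moving above it and checking the held shaker.

```bash
python3 -m inch '-0.1 -0.107 0 0 0;-0.15 -0.16 0 0 0;-0.15 -0.16 0 0 0;-0.15 -0.16 0 0 0;-0.15 -0.16 0 0 0;-0.082 -0.089 0 0 0;0 0 0 0 0;0 0 0.1 0 0'
python3 -m inch '0 0 0.2 0 0;0 0 0.2 0 0;0 0 0.2 0 0;0 0 0.2 0 0;0 0 0.15 0 0;0 0 0.05 0 0;0 0 0 0 0;0 0 0 0 0'
python3 - <<'E'
from h import *
import cv2
print(get_state()['tcp_pos'],go([.546,.3185,.132]))
t=C["top"]["color"];s=C["scene"]["color"]; 
a=cv2.resize(s[130:210,190:290],None,fx=4,fy=4,interpolation=2);b=cv2.resize(t[250:330,130:230],None,fx=4,fy=4,interpolation=2)
T=get_state()['tcp_pos']
for z in(T[2]-.042,.034): # predicted foot and place
  for img,n,o in((a,"scene",(190,130)),(b,"top",(130,250))):
    P=T[:2] if z>.05 else (.546,.3185); r=.022 if z>.05 else .025
    pts=[(proj(n,(P[0]+r*np.cos(q),P[1]+r*np.sin(q),z))-o+.5)*4 for q in np.linspace(0,6.283,50)]
    cv2.polylines(img,[np.int32(pts)],True,(255,0,255),1)
cv2.imwrite("pics/hov.png",np.hstack([a,b]))
E
```

```text
time_s: 12.7
tcp_pos: [0.5468, 0.3188, 0.2856]
eef_rot: [-179.9, 0.1, -109.3]
contact_force: [-0.2, -0.1, -0.3]
gripper_width: 0.0325
gripper_force: 20.0
time_s: 13.7
tcp_pos: [0.5469, 0.3197, 0.1363]
eef_rot: [-179.9, 0.1, -109.2]
contact_force: [1.2, -0.8, -0.4]
gripper_width: 0.0323
gripper_force: 20.0
[0.54689412 0.31968861 0.13617818] [0.009 0.003 0.028]
```

View pics/hov.png

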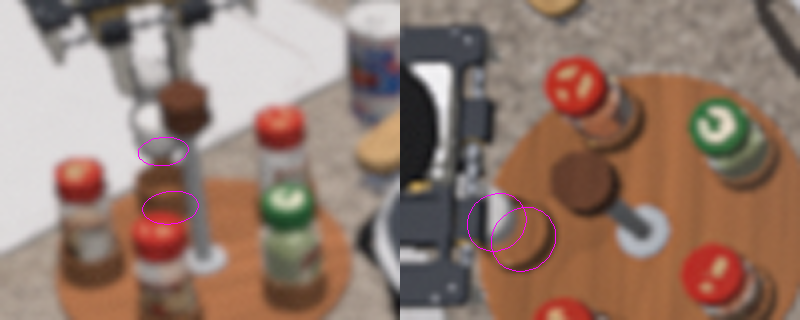

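Run:
```python
from h import *
import cv2
t=C["top"]["color"];s=C["scene"]["color"]; k=10
oa=(213,145);ob=(140,288)
f=lambda i,o:cv2.normalize(cv2.resize(i[o[1]:o[1]+45,o[0]:o[0]+38],None,fx=k,fy=k,interpolation=2),None,0,255,32)
a=f(s,oa);b=f(t,ob)
T=get_state()['tcp_pos']; print(T)
for img,n,o in((a,"scene",oa),(b,"top",ob)):
    for r,z in((.022,T[2]-.042),):
        for q in np.linspace(0,6.283,24):
            p=(proj(n,(T[0]+r*np.cos(q),T[1]+r*np.sin(q),z))-o+.5)*k; cv2.circle(img,tuple(np.int32(p)),1,(255,0,255),-1)
cv2.imwrite("pics/hov2.png",np.hstack([a,b]))
```

```text
[0.54670528 0.31958644 0.13579708]
```

View pics/hov2.png

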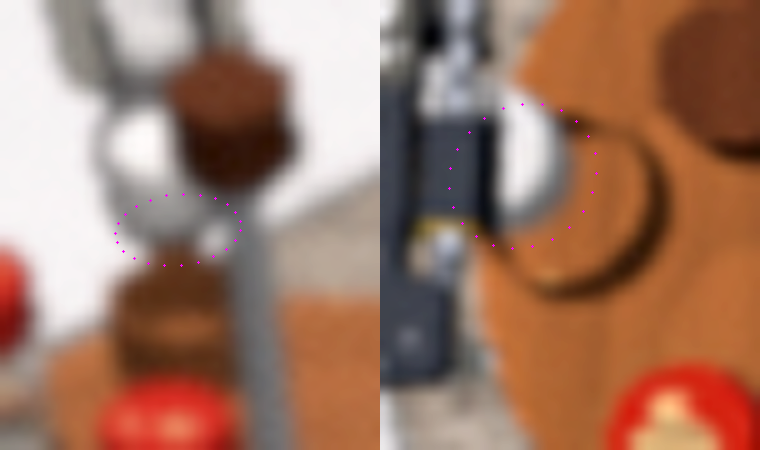

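The held foot looks slightly up and left of the prediction in both views. I'll check for camera bias using the standing shaker and the pin, collar and knob numbers.

Run:
```python
from h import *
import cv2
np.set_printoptions(precision=1,suppress=True)
def ext(n,X,r,z):
    p=np.array([proj(n,(X[0]+r*np.cos(q),X[1]+r*np.sin(q),z)) for q in np.linspace(0,6.283,90)]); return p.min(0),p.max(0)
for n in("scene","top"): print(n,"stand foot",ext(n,(.4435,-.264),.022,0),"top",ext(n,(.4435,-.264),.017,.085))
s=cv2.imread("pics/scene0.png").astype(int);t=cv2.imread("pics/top0.png").astype(int)
# saturation-like profiles, rows across the foot
sat=lambda I:I.max(2)-I.min(2)
print("scene x, row 282",sat(s)[282,312:340],s[282,312:340].mean(1).astype(int))
print("scene y, col 326",sat(s)[256:296,326],s[256:296,326].mean(1).astype(int))
print("top x, row 274",sat(t)[274,333:362],t[274,333:362].mean(1).astype(int))
print("top y, col 347",sat(t)[255:290,347],t[255:290,347].mean(1).astype(int))
```

```text
scene stand foot (array([319.6, 280.3]), array([334.1, 291. ])) top (array([321.1, 261.5]), array([332.8, 269.7]))
top stand foot (array([340. , 268.2]), array([353.7, 281.3])) top (array([342.1, 261.9]), array([353.2, 272.5]))
scene x, row 282 [25 25 23 26 25 25 21 13  7  5  5  4  5  7  6  5  5  5  6 10 18 23 25 25
 25 26 28 27] [151 147 146 145 147 147 142 138 137 143 155 166 177 184 188 187 183 172
 163 152 156 161 165 165 164 159 159 160]
scene y, col 326 [26 25 25 25 24 19 12  5  5  4  4  5  5  5  5  6  4  5  4  4  4  4  5  4
  4  7  6  5  5  4  4  8 13 19 23 24 24 26 24 24] [158 151 147 151 157 170 176 186 196 204 207 201 196 183 162 139 138 175
 211 225 228 229 228 227 223 212 188 166 151 143 139 140 145 148 146 151
 157 157 149 143]
top x, row 274 [20 19 19 19 20 19 17 11  4  2  3  3  2  3  3  2  2  3  2  3  7 15 18 20
 19 18 18 20 20] [125 121 121 129 134 136 130 130 150 173 178 167 151 141 138 144 158 173
 179 166 137 117 122 127 120 113 120 131 139]
top y, col 347 [19 19 21 22 20 21 20 16  5  2  2  3  2  2  2  3  2  2  2  3  3  2  2  1
  3  9 17 19 19 19 19 20 22 22 22] [120 127 135 143 145 136 129 130 151 166 162 159 165 163 169 173 161 137
 111 138 171 182 175 142 112 117 123 116 114 114 117 122 128 132 135]
```

```bash
python3 -m inch '0.02 0 0 0 0;0 0 0.06 0 0;0 0 0.06 0 0;0 0 0.04 0 0;0 0 0.02 0 0;0 0 0 0 0;0 0 0 0 0;0 0 0 0 0'
python3 -m inch '0 0 0.02 0 0;0 0 0.02 0 0;0 0 0 0 0;0 0 0 0 0;0 0 0 0 0;0 0 0 0 0;0 0 0 0 0;0 0 0 0 0'
```

```text
time_s: 15.0
tcp_pos: [0.5456, 0.3167, 0.1084]
eef_rot: [-180.0, 0.0, -109.2]
contact_force: [0.0, 0.1, -1.5]
gripper_width: 0.0325
gripper_force: 20.0
time_s: 16.0
tcp_pos: [0.5455, 0.3165, 0.1021]
eef_rot: [-180.0, 0.0, -109.2]
contact_force: [-0.6, 0.5, -1.2]
gripper_width: 0.0324
gripper_force: 20.0
```

```bash
python3 -m inch '0 0 0.02 0 0;0 0 0.02 0 0;0 0 0 0 0;0 0 0 0 0;0 0 0 0 0;0 0 0 0 0;0 0 0 0 0;0 0 0 0 0'
python3 - <<'E'
from h import *
import cv2
t=C["top"]["color"];s=C["scene"]["color"]; k=8
f=lambda i,o:cv2.resize(i[o[1]:o[1]+55,o[0]:o[0]+48],None,fx=k,fy=k,interpolation=2)
cv2.imwrite("pics/ins.png",np.hstack([f(s,(208,145)),f(t,(140,283))]))
E
```

```text
time_s: 17.0
tcp_pos: [0.5455, 0.3165, 0.0961]
eef_rot: [180.0, 0.0, -109.3]
contact_force: [0.1, 0.1, -1.9]
gripper_width: 0.0323
gripper_force: 20.0
```

View pics/ins.png

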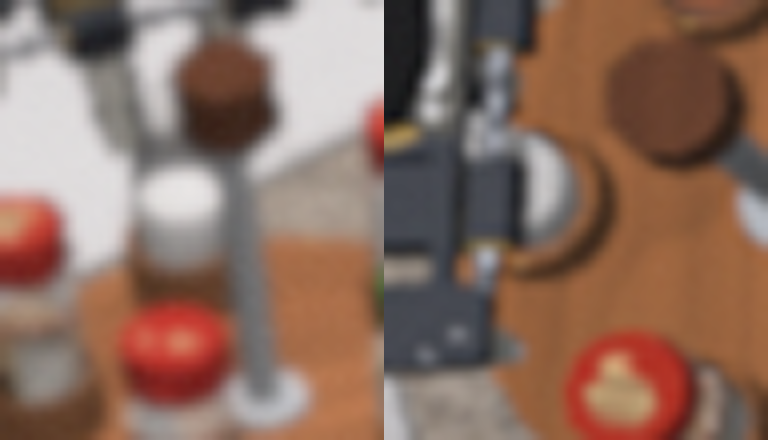

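The shaker is inside the collar with no contact force. In the top crop it sits within the ring at (550,200). I'm continuing down.

```bash
python3 -m inch '0 0 0.03 0 0;0 0 0.03 0 0;0 0 0.03 0 0;0 0 0.02 0 0;0 0 0 0 0;0 0 0 0 0;0 0 0 0 0;0 0 0 0 0'
```

```text
time_s: 18.1
tcp_pos: [0.5455, 0.3166, 0.0797]
eef_rot: [-180.0, 0.0, -109.2]
contact_force: [0.0, 0.8, -1.4]
gripper_width: 0.0324
gripper_force: 20.0
```

```bash
python3 -m inch '0 0 0.008 0 0;0 0 0.008 0 0;0 0 0 0 0;0 0 0 0 0;0 0 0 0 0;0 0 0 0 0;0 0 0 0 0;0 0 0 0 0'
```

```text
time_s: 19.1
tcp_pos: [0.5455, 0.3165, 0.0772]
eef_rot: [180.0, -0.0, -109.2]
contact_force: [0.5, -0.5, -1.0]
gripper_width: 0.0323
gripper_force: 20.0
```

```bash
python3 -m inch '0 0 0.008 0 0;0 0 0.006 0 0;0 0 0 0 0;0 0 0 0 0;0 0 0 0 0;0 0 0 0 0;0 0 0 0 0;0 0 0 0 0'
```

```text
time_s: 20.1
tcp_pos: [0.5462, 0.3169, 0.0762]
eef_rot: [-179.9, 0.1, -109.2]
contact_force: [-0.7, -1.8, 5.9]
gripper_width: 0.0324
gripper_force: 20.0
```

```bash
python3 -m inch '0 0 0 0 0.65;0 0 0 0 0.65;0 0 0 0 0.65;0 0 0 0 0.65;0 0 0 0 0.65;0 0 0 0 0.65;0 0 -0.05 0 0.65;0 0 -0.1 0 0.65'
python3 -m inch '0 0 -0.15 0 0.65;0 0 -0.2 0 0.65;0 0 -0.2 0 0.65;0 0 -0.2 0 0.65;0 0 -0.2 0 0.65;0 0 -0.2 0 0.65;0 0 -0.1 0 0.65;0 0 0 0 0.65'
python3 - <<'E'
from h import *
import cv2
print(go([.5147,.2292,.175]))
t=C["top"]["color"];s=C["scene"]["color"]; k=4
f=lambda i,o:cv2.resize(i[o[1]:o[1]+110,o[0]:o[0]+96],None,fx=k,fy=k,interpolation=2)
cv2.imwrite("pics/rel.png",np.hstack([f(s,(195,130)),f(t,(145,260))]))
E
```

```text
time_s: 21.1
tcp_pos: [0.5453, 0.3163, 0.0979]
eef_rot: [180.0, -0.1, -109.2]
contact_force: [0.6, 0.2, -0.4]
gripper_width: 0.0569
gripper_force: 0.0
time_s: 22.1
tcp_pos: [0.5457, 0.3168, 0.2864]
eef_rot: [-179.9, 0.1, -109.2]
contact_force: [-0.2, -0.1, -0.7]
gripper_width: 0.0568
gripper_force: 0.0
[ 0.615 -0.001  0.727]
```

View pics/rel.png

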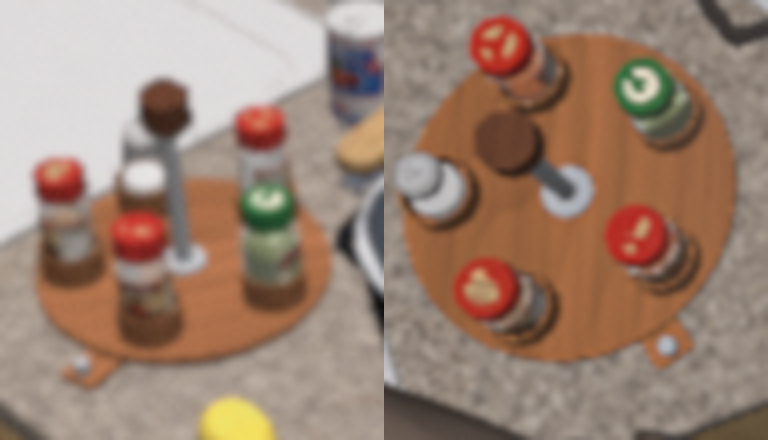

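The shaker stands upright in the collar (top crop (432,190)) with the fingers clear. The disc hasn't turned. Next is the knob.

```bash
python3 -m inch '0.1 0 0 0 0.7;0.15 0 0 0 0.7;0.15 0 0 0 0.7;0.15 0 0 0 0.7;0.065 0 0 0 0.7;0 0 0 0 0.7;0 0 0.1 0 0.7;0 0 0.1 0 0.7'
python3 -m inch '0 0 0.15 0 0.7;0 0 0.15 0 0.7;0 0 0.15 0 0.7;0 0 0.077 0 0.7;0 0 0 0 0.7;0 0 0 0 0;0 0 0 0 0;0 0 0 0 0' 20
python3 -m inch '0 0 0 0 0;0 0 0 0 0;0 0 0 0 0;0 0 0 0 0;0 0 0 0 0;0 0 0 0 0;0 0 0 0 0;0 0 0 0 0' 30
```

```text
time_s: 23.2
tcp_pos: [0.5149, 0.2298, 0.2533]
eef_rot: [180.0, -0.0, -109.2]
contact_force: [-1.1, 0.7, 0.5]
gripper_width: 0.0614
gripper_force: 0.0
time_s: 24.2
tcp_pos: [0.5153, 0.2297, 0.1768]
eef_rot: [-180.0, 0.1, -109.2]
contact_force: [-0.8, 0.2, 2.0]
gripper_width: 0.0424
gripper_force: 20.0
time_s: 25.2
tcp_pos: [0.5153, 0.2297, 0.1768]
eef_rot: [-180.0, 0.1, -109.2]
contact_force: [-2.3, 1.6, 6.3]
gripper_width: 0.0422
gripper_force: 30.0
```

```bash
python3 -m inch '0 0 0 -0.005 0;0 0 0 -0.01 0;0 0 0 -0.0135 0;0 0 0 -0.0135 0;0 0 0 -0.0135 0;0 0 0 -0.0135 0;0 0 0 -0.0135 0;0 0 0 -0.0135 0'
python3 -m inch '0 0 0 -0.0135 0;0 0 0 -0.0135 0;0 0 0 -0.0135 0;0 0 0 -0.0135 0;0 0 0 -0.0135 0;0 0 0 -0.0135 0;0 0 0 -0.0135 0;0 0 0 -0.0135 0'
python3 -m inch '0 0 0 -0.0135 0;0 0 0 -0.0135 0;0 0 0 -0.0135 0;0 0 0 -0.0135 0;0 0 0 -0.0135 0;0 0 0 -0.0135 0;0 0 0 -0.01 0;0 0 0 -0.005 0'
python3 -m inch '0 0 0 0 0;0 0 0 0 0;0 0 0 0 0;0 0 0 0 0;0 0 0 0 0;0 0 0 0 0;0 0 0 0 0;0 0 0 0 0'
python3 - <<'E'
from h import *
import cv2
np.set_printoptions(precision=4,suppress=True)
t=C["top"]["color"];s=C["scene"]["color"]
cv2.imwrite("pics/turn_s.png",s);cv2.imwrite("pics/turn_t.png",t)
# expected place
for a in(193.6,):
    P=np.array([.515,.2293])+.095*np.array([np.cos(np.radians(a)),np.sin(np.radians(a))])
    print(P,[proj(n,(*P,z)) for z in(.034,.118) for n in("scene","top")])
for n,I in(("scene",s),("top",t)):
    h=cv2.cvtColor(I,cv2.COLOR_BGR2HSV)
    for nm,m in(("red",cv2.inRange(h,(0,170,110),(4,255,255))|cv2.inRange(h,(174,170,110),(180,255,255))),("green",cv2.inRange(h,(45,120,40),(85,255,255))),("grey",cv2.inRange(h,(0,0,115),(180,35,255)))):
        k,l,st,ce=cv2.connectedComponentsWithStats(m)
        for i in range(1,k):
            p=plane(n,ce[i],.13); 
            if st[i,4]>15 and st[i,4]<600 and np.hypot(p[0]-.515,p[1]-.229)<.15: print(n,nm,st[i],ce[i])
E
```

```text
time_s: 26.2
tcp_pos: [0.5172, 0.2297, 0.1768]
eef_rot: [-179.8, -0.0, -74.5]
contact_force: [8.1, -0.3, 0.3]
gripper_width: 0.0418
gripper_force: 30.0
time_s: 27.2
tcp_pos: [0.5189, 0.2309, 0.1768]
eef_rot: [-179.7, -0.2, -35.6]
contact_force: [14.4, 2.9, -5.8]
gripper_width: 0.0419
gripper_force: 30.0
time_s: 28.2
tcp_pos: [0.5195, 0.2327, 0.1769]
eef_rot: [-179.7, -0.5, -1.1]
contact_force: [14.1, 8.1, -7.9]
gripper_width: 0.0424
gripper_force: 30.0
time_s: 29.2
tcp_pos: [0.5195, 0.2327, 0.1769]
eef_rot: [-179.7, -0.5, -1.2]
contact_force: [15.4, 7.8, -7.5]
gripper_width: 0.042
gripper_force: 30.0
[0.4227 0.207 ] [array([223.8937, 210.3933]), array([206.7666, 333.0305]), array([220.884 , 190.5746]), array([200.2297, 328.2295])]
scene red [210 162  10   8  55] [214.8364 165.8182]
scene red [261 167  10   8  64] [265.6094 170.75  ]
scene red [242 186  12   7  48] [248.1875 189.4792]
scene grey [238 164   4   6  20] [239.5 166.5]
scene grey [241 171  10   5  34] [245.6765 173.3235]
scene grey [262 176  12   6  43] [267.0465 178.4651]
scene grey [212 179  12  25 194] [216.7784 192.9072]
scene grey [265 183   4   7  19] [266.3158 185.8947]
scene grey [236 192  10   6  42] [239.6667 194.9048]
top red [208 292  14  15  87] [214.4483 299.3908]
top red [148 314  14  14 104] [155.0385 320.7596]
top grey [192 252   6  11  25] [193.76 256.04]
top grey [199 256  12   9  33] [203.3939 259.7879]
top grey [184 259   7   8  16] [185.75 261.75]
top grey [167 261   9   8  18] [170.7778 264.5556]
top grey [208 267  10   5  25] [212.64 268.68]
top grey [138 289  34  11 159] [150.7799 293.8365]
top grey [160 294  17   7  37] [167.6757 296.9459]
top grey [143 303   6   5  25] [145.56 304.8 ]
top grey [184 302  13  12  97] [190.9588 307.9381]
top grey [144 309   4   9  17] [145.8235 312.9412]
top grey [187 326  18  15 194] [195.5052 333.2165]
top grey [172 349  23   8  53] [182.4717 352.1509]
```

```bash
python3 -m inch '0.01 -0.006 0 -0.005 0;0.01 -0.006 0 -0.01 0;0 0 0 -0.01 0;0 0 0 -0.007 0;0 0 0 -0.004 0;0 0 0 0 0;0 0 0 0 0;0 0 0 0 0'
cat > m.py <<'E'
from h import *
import cv2
from scipy import optimize
t=C["top"]["color"];s=C["scene"]["color"]
print(get_state()['eef_rot'][2])
# shaker dome/body: low-saturation pixels near expected spot
for n,I,c in(("scene",s,(220,194)),("top",t,(202,330))):
    h=cv2.cvtColor(I,cv2.COLOR_BGR2HSV); m=cv2.inRange(h,(0,0,100),(180,28,255))
    w=np.zeros_like(m); w[c[1]-22:c[1]+22,c[0]-18:c[0]+18]=255; m&=w
    m=cv2.morphologyEx(m,cv2.MORPH_OPEN,np.ones((3,3),np.uint8))
    k,l,st,ce=cv2.connectedComponentsWithStats(m); i=1+st[1:,4].argmax(); print(n,st[i],ce[i])
    for y in range(st[i][1],st[i][1]+st[i][3],2):
        x=np.where(l[y]==i)[0]; print((y,x.min(),x.max()),end=" ")
    print()
E
python3 m.py
```

```text
time_s: 30.3
tcp_pos: [0.5195, 0.2334, 0.1768]
eef_rot: [-179.8, -0.2, 11.8]
contact_force: [1.1, 5.8, 0.5]
gripper_width: 0.0424
gripper_force: 30.0
11.751227571687082
scene [217 197  11  10  90] [221.94444444 201.63333333]
(197, np.int64(220), np.int64(224)) (199, np.int64(218), np.int64(226)) (201, np.int64(217), np.int64(227)) (203, np.int64(217), np.int64(227)) (205, np.int64(218), np.int64(226)) 
top [194 323  17  15 185] [202.01081081 329.93513514]
(323, np.int64(198), np.int64(200)) (325, np.int64(195), np.int64(207)) (327, np.int64(194), np.int64(209)) (329, np.int64(194), np.int64(209)) (331, np.int64(195), np.int64(210)) (333, np.int64(196), np.int64(209)) (335, np.int64(199), np.int64(208)) (337, np.int64(202), np.int64(205))
```

```bash
python3 -m inch '0 -0.008 0 -0.003 0;0 0 0 0 0;0 0 0 0 0;0 0 0 0 0;0 0 0 0 0;0 0 0 0 0;0 0 0 0 0;0 0 0 0 0'
python3 - <<'E'
from h import *
import cv2
np.set_printoptions(precision=4,suppress=True)
A=np.array([.5145,.2287])
t,s=C["top"]["color"],C["scene"]["color"]
r={}
for n,I in(("scene",s),("top",t)):
    h=cv2.cvtColor(I,cv2.COLOR_BGR2HSV); m=cv2.inRange(h,(0,150,100),(5,255,255))|cv2.inRange(h,(172,150,100),(180,255,255))|cv2.inRange(h,(45,110,40),(85,255,255))
    k,l,st,ce=cv2.connectedComponentsWithStats(m); r[n]=[]
    for i in range(1,k):
        p=plane(n,ce[i],.134)[:2]-A
        if st[i,4]>40 and .08<np.hypot(*p)<.112: r[n].append((ce[i],st[i,4],np.hypot(*p),(np.degrees(np.arctan2(p[1],p[0]))-193.6)%72))
    for q in r[n]: print(n,*q)
E
python3 m.py
```

```text
time_s: 31.4
tcp_pos: [0.5194, 0.2334, 0.1768]
eef_rot: [-179.9, -0.2, 12.8]
contact_force: [4.3, 3.8, 1.2]
gripper_width: 0.0419
gripper_force: 30.0
scene [264.3908 166.6092] 87 0.09253822665445033 71.02748295321669
scene [211.6567 169.3582] 67 0.09390151042465758 2.381836093511936
scene [254.1013 186.3544] 79 0.09958978632261659 69.15186055835528
top [213.6449 291.8785] 107 0.09312295075040788 71.39638090527376
top [159.95   326.3143] 140 0.09451491245553613 70.77400003456697
12.848002080500414
scene [209 172  20   7  89] [219.         175.14606742]
(172, np.int64(218), np.int64(228)) (174, np.int64(217), np.int64(228)) (176, np.int64(209), np.int64(224)) (178, np.int64(209), np.int64(220)) 
top [195 323  16  14 181] [202.64088398 329.56353591]
(323, np.int64(198), np.int64(202)) (325, np.int64(196), np.int64(208)) (327, np.int64(195), np.int64(209)) (329, np.int64(195), np.int64(210)) (331, np.int64(195), np.int64(210)) (333, np.int64(197), np.int64(210)) (335, np.int64(200), np.int64(209))
```

```bash
python3 -m inch '0 0 0 -0.002 0;0 0 0 0 0;0 0 0 0 0;0 0 0 0 0;0 0 0 0 0;0 0 0 0 0;0 0 0 0 0;0 0 0 0 0'
python3 -c "
from plant import *
s=get_state();print(s['eef_rot'],s['contact_force'],s['gripper_force'],abs(s['qd']).max());close_job()"
```

```text
time_s: 32.6
tcp_pos: [0.5194, 0.2334, 0.1768]
eef_rot: [-179.9, -0.2, 13.6]
contact_force: [4.3, 3.6, 1.2]
gripper_width: 0.0421
gripper_force: 30.0
[-179.93184646   -0.2023333    13.55929654] [4.26062396 3.63663544 1.18742311] 30.005682336632162 0.10613485569983942
the job is handed in; nothing more can be done
```

The salt shaker stands upright and released in the empty place, the carousel is turned to bring it to the front (estimated within about 1–2° of the pointer, final nudge not re-measured), and I handed the job in at 32.6 s with the gripper still holding the knob at 30 N.

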